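# Swing out the tilt stand and fit the battery pack

### The arm

A 6-joint arm with a two-finger parallel gripper is mounted at the origin on the work surface. World frame = base frame: x ahead of the robot, y to its left, z up, the work surface at z = 0. Lengths are in m, angles in rad, forces in N, time in s.
With the tool pointing down it reaches from about 0.275 to 0.75 m from the base axis. Payload 10.2 kg.
Tool frame: the origin (TCP) lies midway between the tips of the shut fingers; the grasp point (between the pads) lies 19 mm behind it (env.hold_point_z is the distance from the TCP to the grasp point, in m); x points along the fingers, z is the direction in which the jaws open and shut, and the axes are right-handed (so a half turn about x gives the same grasp; the last joint's range is limited). The gripper opens to 85 mm and grips with 20 to 120 N. Pads are 22 mm wide; open, the fingers measure 114 mm over their backs; the gripper's body (76 mm by 85 mm) begins 54 mm behind the grasp point. The pads swing forward as they close: fully open they stand 13 mm farther back than shut.
Start: joints at [1.009, 0.313, 1.498, -0, 1.331, -0.223], TCP at [0.174, 0.495, 0.231] pointing down, gripper open.
Joint ranges: [-2.94, 2.94], [-0.97, 2.17], [0.19, 2.56], [-1.23, 4.37], [0.02, 3.11], [-2.88, 2.88]. Speed limits (rad/s): [2.39, 2.39, 3.01, 3.14, 3.14, 3.14].

### API

Orientations are given as a unit quaternion [x, y, z, w].
In Python, from bench import env, kinematics, monitor, eyes, job gives the robot as it stands. The module is installed in compiled form; this text tells all that it offers. Calls block until the motion is done:
- env.reach(position, orientation): joint-space move of the TCP to a pose.
- env.movel(position, velocity=0.15, frame=None, guard=None): straight line of the TCP; frame=None keeps the orientation; velocity is the mean speed in m/s. With guard (N) it stops when the force on the tool has changed by that much, and returns True; else False.
- env.set_joints(angles): joint-space move.
- env.release() and env.close_gripper(effort=None): open the fingers fully, or close them until they stop; effort is the grip in N (None keeps the last).
- env.hold(seconds).
- kinematics.ik(position, orientation): joint angles nearest the present ones, or None.
- monitor.sense(): the state.
- eyes.grab_frame(name): name is "side" or "top" or "wrist"; returns a dict with "frame" (384x512x3 uint8, red, green, blue), "mtx" (3x3 intrinsics, pixels), "view" (4x4, takes a point from world to camera coordinates). Camera axes: x right, y down, z forward; pixel columns grow to the right and rows downward; lengths in m; the calibration is good to about 2 mm. A picture is of the moment at which its call begins. There is no depth.
A pose or a line that the arm cannot do raises env.MotionError and nothing moves.
- job.hand_in(): hands the job in, once; it reports no verdict.
The state is a dict: "clock": time; "joints": joint angles; "qvel": joint speeds; "joint_efforts": joint torques, N m; "position": TCP position; "ee_rot": TCP orientation; "contact_force": force on the tool from outside, world axes, zero at the start; "ft_torque": the same for the moment, N m; "finger_gap": opening from 0.0 (shut) to 1.0 (fully open).
Only numpy, scipy, OpenCV 4.12 (cv2) and the standard library are available. Lean on these libraries where they do the work, as an engineer would, in place of code of your own. Each camera call takes 0.05 s, during which the arm holds its last target.

### The job

The portable oscilloscope lies face down in its service cradle and needs its battery pack. Swing the tilt stand on its back right out, pushing until it comes up firmly against its stop without straining the hinge, then put the battery pack in the bay that it uncovers and press it gently fully home. Leave the stand out and leave the other things on the bench alone.

Things in the scene. Friction and masses are not known exactly. Their poses are not given: they have to be found in the camera images.
- stand (a joint): hinge of the tilt stand, rad: 0 = folded flat on the oscilloscope's back, grows as the free edge swings up and over. It starts partly open and meets its stop somewhere from 1.68 to 2.02: the stop is adjustable and set differently each time. The hinge is stiff: it stays where left and takes 2 to 3 N at the free edge to move. Firmly against the stop means 6 N or more at the free edge; over 25 N strains the hinge.
- hinge (a point): middle of the stand's hinge line, 79 mm above the bench, 7 mm above the back of the oscilloscope. Its x axis points from the free edge of the folded stand towards the hinge (to the top end of the oscilloscope), y along the hinge line, z up. Fixed to the oscilloscope.
- stand_tip (a point): middle of the free edge of the tilt stand, a plain light grey plate 92 mm wide, 6 mm thick and 120 mm long from the hinge line to this edge, with a 36 x 32 mm finger slot, its middle 88 mm from the hinge line, and a rounded rubber foot (8 mm) along the free edge. Moves with the stand; its x axis points from the edge to the hinge line.
- bay (a point): centre of the mouth of the battery bay, level with the oscilloscope's back, 72 mm above the bench, 72 mm from the hinge line; axes as hinge. Pocket 68 mm (x) by 44 mm (y), pack seat 24 mm down on a foam pad that gives up to 2 mm, 3 mm bevel round the mouth. A spring retainer in the +x end wall meets the pack 5 mm down and rubs on it all the way home: it takes a push of 5 to 10 N.
- scope: the oscilloscope: dark case 220 mm (x) by 140 mm (y), face down in a fixed padded cradle, its flat back 72 mm above the bench; it does not move. Origin on the bench under its middle, 2 mm from the centre of the bay towards the hinge; x as hinge. On its back just behind the hinge line is the stand's stop, a black block 44 mm wide, 24 mm deep, 21 mm high with two screws.
- pack_mid (a point): centre of the battery pack, a dark box 64 mm (x) by 40 mm (y) by 26 mm high with a pale blank label on top, lying label up on the bench. 180 g. x along its length, z up. It may go in either way round, label up. Fully home its top stands 2 mm proud of the back and this point lies 11 mm below bay. Press it with 10 to 20 N, never 60 N.
- spool: bystander: spool of solder wire, 54 mm across, 40 mm high, standing on the bench; origin under its middle
- relay_tray: bystander: clear tray 80 x 56 x 20 mm with six small grey relays; origin under its middle
- cover: bystander: battery cover, dark plate 74 x 50 x 5 mm lying flat (not to be fitted now); origin under its middle
- screw_dish: bystander: small steel dish, 64 mm across, 20 mm high; origin under its middle
- tweezers: bystander: steel tweezers, about 120 mm long, lying flat
- driver: bystander: screwdriver 150 mm long, lying flat
- flux: bystander: white flux bottle, 40 mm across, 85 mm high; origin under its middle
Not all that is in view belongs to the job. Leave any green or yellow look-alike of the part that bears pack_mid alone.

How it is judged:
By the outcome, as a careful person would: the job done as asked, in the order asked, and still so for the second after the job is handed in, with the robot touching nothing.
It also fails if it takes over 72 s, if anything falls off the work surface, if the arm or the gripper's body presses on something with over 40 N, if the wrist force passes 120 N, or if a joint passes its speed limit or range.

## Working session

There is one attempt and no reset: what is moved stays moved. The work goes in short steps, each a Python script; the robot and the scene stay as the last script left them, time stands still between calls to the robot, and variables do not carry over. Pictures are saved under pics/ and viewed, and the job is handed in when it is done.

```bash
mkdir -p pics; ls; python3 - <<'E'
from bench import env,kinematics,monitor,eyes,job
import cv2,numpy as np
for n in ("side","top","wrist"):
    f=eyes.grab_frame(n)
    cv2.imwrite(f"pics/a_{n}.png",cv2.resize(f["frame"][:,:,::-1],(768,576),interpolation=cv2.INTER_CUBIC))
    v=f["view"];print(n,np.round(f["mtx"],1).tolist(),np.round(-v[:3,:3].T@v[:3,3],3),np.round(v[:3,:3],3).tolist())
print(monitor.sense(),env.hold_point_z)
E
```

```text
pics
side [[457.9, 0.0, 251.2], [0.0, 457.9, 186.6], [0.0, 0.0, 1.0]] [ 0.114 -0.75   1.031] [[0.87, -0.492, -0.013], [-0.37, -0.637, -0.676], [0.324, 0.593, -0.737]]
top [[418.2, 0.0, 257.0], [0.0, 418.2, 187.5], [0.0, 0.0, 1.0]] [0.354 0.01  1.183] [[-0.0, -1.0, 0.02], [-0.992, -0.003, -0.127], [0.127, -0.02, -0.992]]
wrist [[265.1, 0.0, 254.7], [0.0, 265.1, 194.7], [0.0, 0.0, 1.0]] [0.1   0.522 0.374] [[0.334, 0.943, -0.0], [0.895, -0.317, 0.314], [0.296, -0.105, -0.95]]
{'clock': 0.15, 'joints': array([ 1.00858569e+00,  3.13287076e-01,  1.49823180e+00, -1.10270976e-05,
        1.33099604e+00, -2.23366002e-01]), 'qvel': array([-0.00251474, -0.00188772, -0.00279512,  0.00091166, -0.00039635,
        0.00204265]), 'joint_efforts': array([ 2.17462082e-03, -4.12374508e+01, -2.59798783e+01, -5.21629852e-05,
        3.19664679e-03, -2.22401621e-05]), 'position': array([0.17440568, 0.4949898 , 0.23089573]), 'ee_rot': array([-0.40866365,  0.57744686,  0.40840715,  0.57684724]), 'contact_force': array([-0.33553754,  0.71456867, -0.06916344]), 'ft_torque': array([ 0.1124975 , -0.00349718,  0.01229276]), 'finger_gap': 0.9983145076813681} 0.0187
```

View pics/a_side.png

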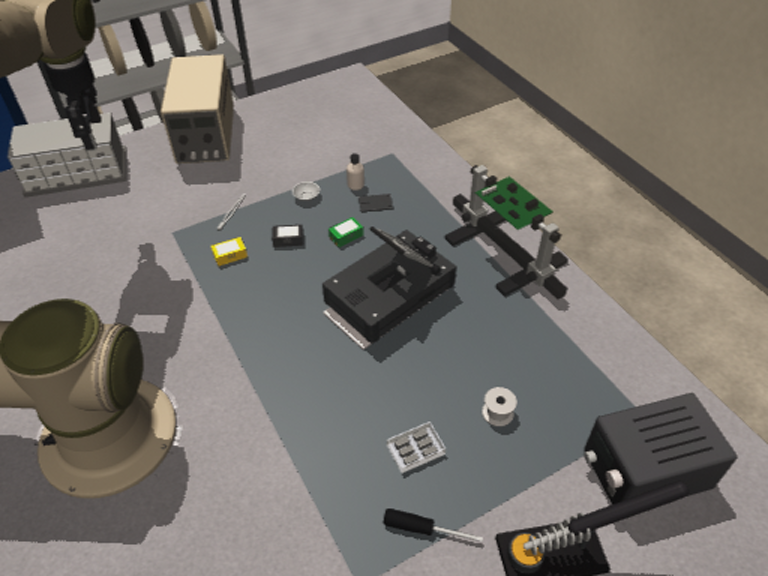

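View pics/a_top.png

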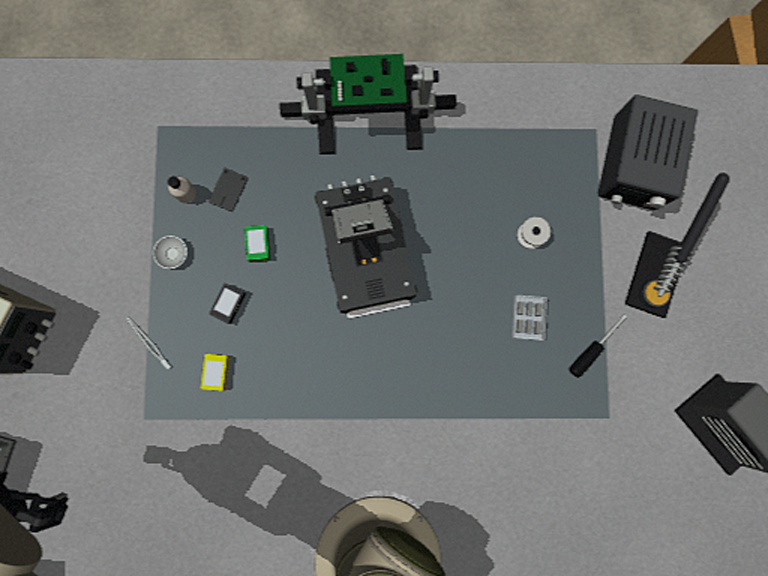

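View pics/a_wrist.png

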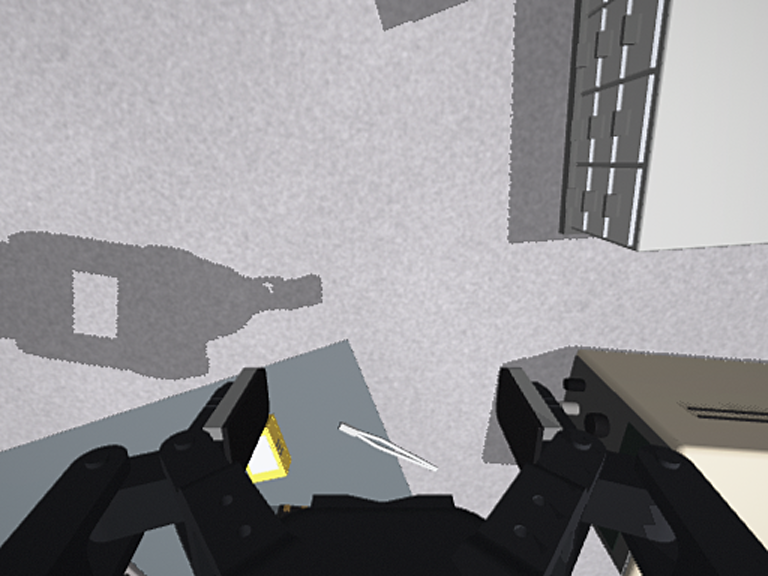

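Candidates for the pack in the top view are dark (230,303), green (257,243) and yellow (214,372). The dark box with the pale label fits, since green and yellow are excluded as look-alikes. The plain dark plate at (230,188) is the cover. I'll enlarge to confirm.

```bash
cat > h.py <<'E'
from bench import env,kinematics,monitor,eyes,job
import cv2,numpy as np
from scipy.spatial.transform import Rotation as R
def P(f): return f["mtx"]@f["view"][:3]
def proj(f,X):
    X=np.atleast_2d(X); p=(P(f)@np.c_[X,np.ones(len(X))].T).T; return p[:,:2]/p[:,2:]
def onz(f,uv,z):
    M=P(f)[:,[0,1,3]].copy(); M[:,2]+=P(f)[:,2]*z
    q=np.linalg.solve(M,[uv[0],uv[1],1]); return np.array([q[0]/q[2],q[1]/q[2],z])
def tri(f1,u1,f2,u2):
    X=cv2.triangulatePoints(P(f1),P(f2),np.array(u1,float).reshape(2,1),np.array(u2,float).reshape(2,1)); X=(X[:3]/X[3]).ravel()
    return X, np.round(proj(f1,X)[0]-u1,1), np.round(proj(f2,X)[0]-u2,1)
def crop(f,box,name,w=780):
    x0,y0,x1,y1=box; c=f["frame"][y0:y1,x0:x1,::-1]; s=min(w/(x1-x0),590/(y1-y0))
    c=cv2.resize(c,None,fx=s,fy=s,interpolation=cv2.INTER_CUBIC); 
    for g in range((x0//10+1)*10,x1,10):
        X=int((g-x0+.5)*s); cv2.line(c,(X,0),(X,6),(0,0,255),1); cv2.putText(c,str(g),(X-10,16),0,.32,(0,0,255),1)
    for g in range((y0//10+1)*10,y1,10):
        Y=int((g-y0+.5)*s); cv2.line(c,(0,Y),(6,Y),(0,0,255),1); cv2.putText(c,str(g),(8,Y+4),0,.32,(0,0,255),1)
    cv2.imwrite(f"pics/{name}.png",c)
E
python3 - <<'E'
from h import *
import pickle
T=eyes.grab_frame("top");S=eyes.grab_frame("side")
pickle.dump((T,S),open("f0.pkl","wb"))
crop(T,(130,110,300,220),"b_top");crop(S,(200,140,320,240),"b_side");crop(S,(130,130,260,190),"b_side2")
E
```

```text
(no output)
```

View pics/b_top.png

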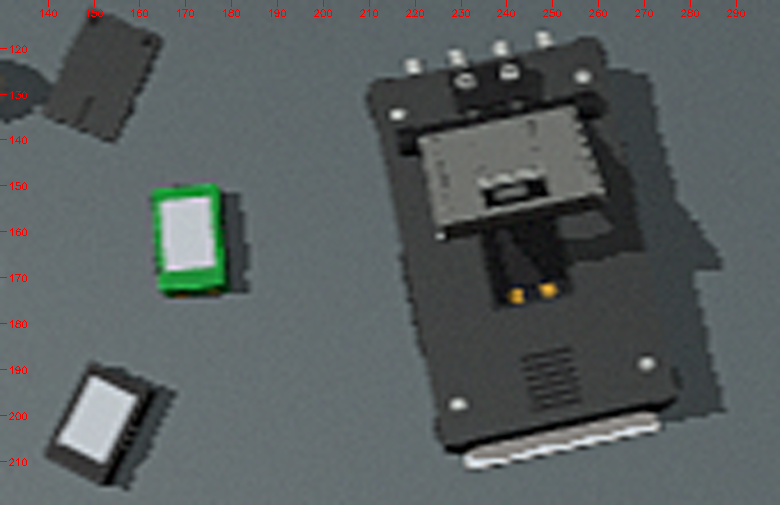

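View pics/b_side.png

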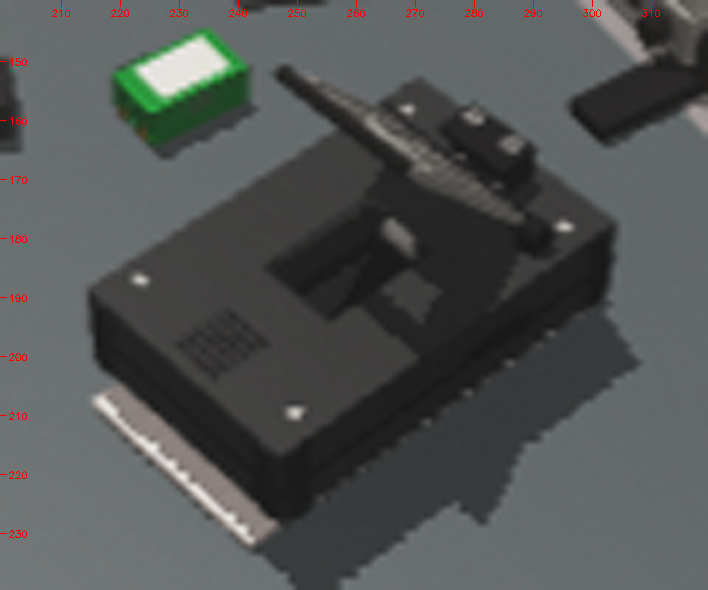

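View pics/b_side2.png

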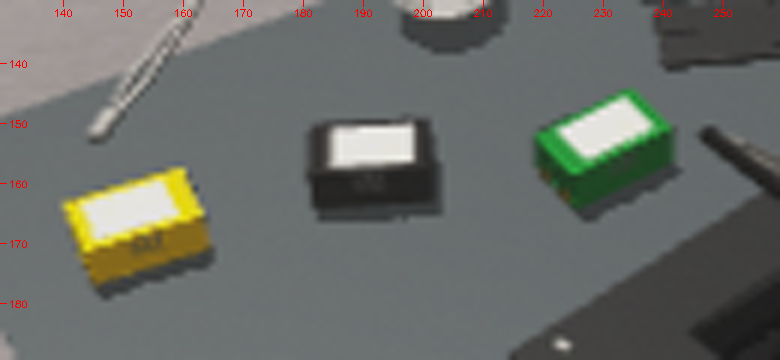

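```bash
python3 - <<'E'
from h import *
import pickle
T,S=pickle.load(open("f0.pkl","rb"))
t=[(216.3,134.2),(256.5,126),(229.5,197.5),(270.5,188.5)]; s=[(268.5,158),(295,178),(223.5,187),(249.5,209.5)]
X=[]
for a,b in zip(t,s):
    r=tri(T,a,S,b); X.append(r[0]); print(np.round(r[0],4),r[1:])
X=np.array(X);print("mean",X.mean(0))
for i,j in((0,2),(1,3),(2,0),(0,1),(2,3)): d=X[i]-X[j];print(i,j,np.linalg.norm(d),np.degrees(np.arctan2(d[1],d[0])))
Z=np.array([onz(T,a,.072) for a in t]); print(Z.round(4),Z.mean(0))
for i,j in((0,2),(1,3),(0,1),(2,3)): d=Z[i]-Z[j];print(np.linalg.norm(d),np.degrees(np.arctan2(d[1],d[0])))
# label
def lab(f,box):
    x0,y0,x1,y1=box;g=f["frame"][y0:y1,x0:x1].min(2); m=(g>150).astype(np.uint8)
    c=max(cv2.findContours(m,cv2.RETR_EXTERNAL,cv2.CHAIN_APPROX_NONE)[0],key=cv2.contourArea)
    M=cv2.moments(m,True); return np.array([M['m10']/M['m00']+x0,M['m01']/M['m00']+y0]),m.sum(),c.reshape(-1,2)+[x0,y0]
lt,nt,ct=lab(T,(138,185,165,220));ls,ns,cs=lab(S,(180,145,205,170))
print(lt,nt,ls,ns,tri(T,lt,S,ls))
for z in(.026,): 
    W=np.array([onz(T,p,z)[:2] for p in ct]);W2=np.array([onz(S,p,z)[:2] for p in cs])
    print(cv2.minAreaRect(W.astype(np.float32)*1000),cv2.minAreaRect(W2.astype(np.float32)*1000))
E
```

```text
[0.6406 0.0983 0.071 ] (array([-0.2,  0.6]), array([ 0.5, -0.1]))
[ 0.6644 -0.0111  0.0703] (array([-0.2,  0.6]), array([ 0.5, -0.2]))
[0.4683 0.0607 0.0711] (array([-0.1,  0.4]), array([ 0.3, -0.1]))
[ 0.4923 -0.0487  0.0708] (array([-0.2,  0.6]), array([ 0.5, -0.1]))
mean [0.56641129 0.02481667 0.07079844]
0 2 0.1763746931708276 12.283372108438186
1 3 0.1762160590026139 12.318373907207835
2 0 0.1763746931708276 -167.7166278915618
0 1 0.1118985589496133 102.26626794997243
2 3 0.11200424947600791 102.3478870200018
[[ 0.6421  0.0976  0.072 ]
 [ 0.6656 -0.0116  0.072 ]
 [ 0.4693  0.0604  0.072 ]
 [ 0.4938 -0.0492  0.072 ]] [0.56769634 0.02428981 0.072     ]
0.1767770546305392 12.167166296165059
0.17590667226554932 12.319085756835358
0.11175316562169403 102.1444023297223
0.11222261617501363 102.5891948452276
[150.69230769 200.9112426 ] 169 [191.31818182 153.72727273] 88 (array([0.46275059, 0.28079192, 0.02418189]), array([-0.2,  0.6]), array([ 0.4, -0.1]))
((463.7734069824219, 280.06182861328125), (29.812580108642578, 42.844482421875), 63.64204406738281) ((461.2272033691406, 279.0363464355469), (28.869548797607422, 41.643638610839844), 65.0158462524414)
```

```bash
cat >> h.py <<'E'
YAW=np.radians(12.27); C=np.array([0.5668,0.0247,0.0])
ex=np.array([np.cos(YAW),np.sin(YAW),0]); ey=np.array([-np.sin(YAW),np.cos(YAW),0]); ez=np.array([0,0,1.])
HG=C+.070*ex+.079*ez; BAY=C-.002*ex+.072*ez
def plate(th,r,y,off=0): # point on plate at radius r, off = along tangential (opening) direction
    return HG+r*(-np.cos(th)*ex+np.sin(th)*ez)+y*ey+off*(np.sin(th)*ex+np.cos(th)*ez)
E
python3 - <<'E'
from h import *
import pickle
T,S=pickle.load(open("f0.pkl","rb"))
print(tri(T,(225.5,161),S,(248,152)))
out=[]
for f,box in((T,(200,110,290,215)),(S,(205,140,315,240))):
    x0,y0,x1,y1=box;s=min(390/(x1-x0),560/(y1-y0))
    c=cv2.resize(f["frame"][y0:y1,x0:x1,::-1],None,fx=s,fy=s,interpolation=cv2.INTER_CUBIC)
    def pl(pts,col):
        p=((proj(f,pts)-[x0,y0]+.5)*s).astype(int); cv2.polylines(c,[p.reshape(-1,1,2)],True,col,1)
    for th,col in((.6,(255,0,0)),(.75,(0,255,0)),(.9,(0,0,255))):
        pl([plate(th,0,.046),plate(th,.12,.046),plate(th,.12,-.046),plate(th,0,-.046)],col)
    pl([BAY+a*.034*ex+b*.022*ey for a,b in((1,1),(1,-1),(-1,-1),(-1,1))],(255,255,0))
    pl([C+.072*ez+a*.11*ex+b*.07*ey for a,b in((1,1),(1,-1),(-1,-1),(-1,1))],(255,0,255))
    out.append(c)
h=max(o.shape[0] for o in out)
out=[cv2.copyMakeBorder(o,0,h-o.shape[0],0,0,0) for o in out]
cv2.imwrite("pics/c.png",np.hstack(out))
s=monitor.sense();Rm=R.from_quat(s["ee_rot"]).as_matrix();print(Rm.round(3))
E
```

```text
(array([0.55150477, 0.06657115, 0.16275281]), array([ 0.1, -0.3]), array([-0.3,  0.1]))
[[-0.    -0.943  0.332]
 [-0.     0.332  0.943]
 [-1.     0.    -0.   ]]
```

View pics/c.png

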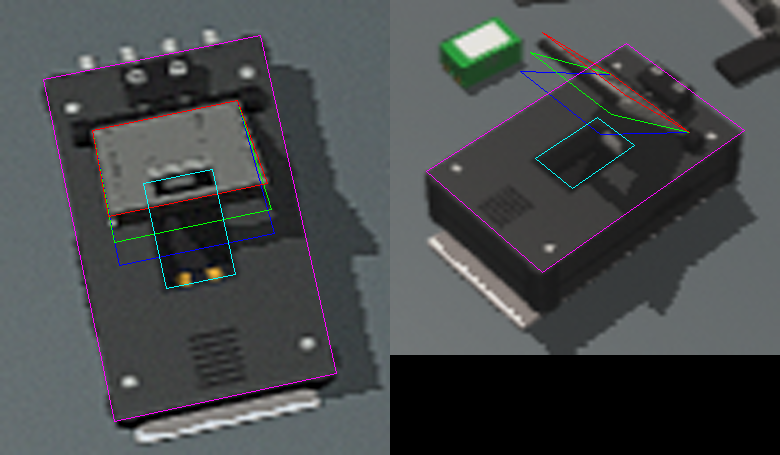

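Both views agree. The scope's yaw is 12.3°, its back lies at z≈0.071, and the stand is at about 0.82 rad. The crop confirms the dark pack at about (0.463, 0.280). Next I'll check IK for the stand sweep.

```bash
cat >> h.py <<'E'
def quat(phi): # tool depressed by phi, jaws along ey, camera on -x side
    x=np.cos(phi)*ex-np.sin(phi)*ez; z=ey; y=np.cross(z,x)
    return R.from_matrix(np.c_[x,y,z]).as_quat()
def phi_of(th): return np.radians(np.interp(np.degrees(th),[45,85,120],[65,93,108]))
def tcp(th,back=0,r=.116):
    ph=phi_of(th); x=np.cos(ph)*ex-np.sin(ph)*ez; y=np.cross(ey,x)
    return plate(th,r,0,-.004)+.010*x+(.011+back)*y, quat(ph)
E
python3 - <<'E'
from h import *
print(monitor.sense()["joints"].round(2))
for n,(p,q) in [("hi",(C-.12*ex+.30*ez,quat(np.radians(80)))),("app",tcp(.82,.04))]+[(t,tcp(t)) for t in np.arange(.82,2.1,.2)]:
    print(n,p.round(3),None if (j:=kinematics.ik(p,q)) is None else j.round(2))
# insertion & grasp orientations
for d in(-26.2,153.8):
    a=np.radians(d);z=np.array([-np.sin(a),np.cos(a),0]);x=-ez
    q=R.from_matrix(np.c_[x,np.cross(z,x),z]).as_quat();j=kinematics.ik([.463,.280,.1],q);print(d,None if j is None else j.round(2))
E
```

```text
[ 1.01  0.31  1.5  -0.    1.33 -0.22]
hi [ 0.45  -0.001  0.3  ] [-0.32 -0.    1.7   0.09  1.29 -2.12]
app [0.513 0.013 0.131] [-0.31  0.22  1.97  0.35  0.61 -2.35]
0.82 [0.549 0.021 0.148] [-0.26  0.27  1.86  0.3   0.67 -2.25]
1.02 [0.565 0.024 0.163] [-0.22  0.33  1.69  0.15  0.88 -2.08]
1.2200000000000002 [0.583 0.028 0.175] [-0.17  0.42  1.5   0.06  1.1  -1.98]
1.4200000000000002 [0.603 0.033 0.183] [-0.14  0.53  1.31 -0.    1.31 -1.92]
1.62 [0.625 0.037 0.186] [-0.11  0.64  1.13 -0.04  1.48 -1.89]
1.8200000000000003 [0.647 0.042 0.185] [-0.09  0.75  0.95 -0.06  1.63 -1.87]
2.0200000000000005 [0.668 0.047 0.179] [-0.07  0.87  0.75 -0.08  1.79 -1.87]
-26.2 [ 0.33  0.49  1.61 -0.    1.04 -0.79]
153.8 [ 0.33  0.49  1.61 -0.    1.04  2.36]
```

```bash
python3 - <<'E'
from h import *
env.close_gripper(40)
env.reach(C-.12*ex+.30*ez,quat(np.radians(80)))
p,q=tcp(.82,.04); env.reach(p,q)
s=monitor.sense();print(s["clock"],s["position"].round(3),s["contact_force"].round(2))
p,q=tcp(.82,.013); 
g=env.movel(p,.05,q,guard=4); s=monitor.sense();print(g,s["clock"],s["position"].round(3),p.round(3),s["contact_force"].round(2))
for n in("side","wrist"):
    f=eyes.grab_frame(n); crop(f,(190,130,320,230) if n=="side" else (0,0,512,384),"d_"+n)
E
```

```text
3.8167 [0.514 0.013 0.133] [-0.32  0.37  0.86]
False 4.5083 [0.537 0.018 0.142] [0.537 0.018 0.142] [-0.36  0.3   0.82]
```

View pics/d_side.png

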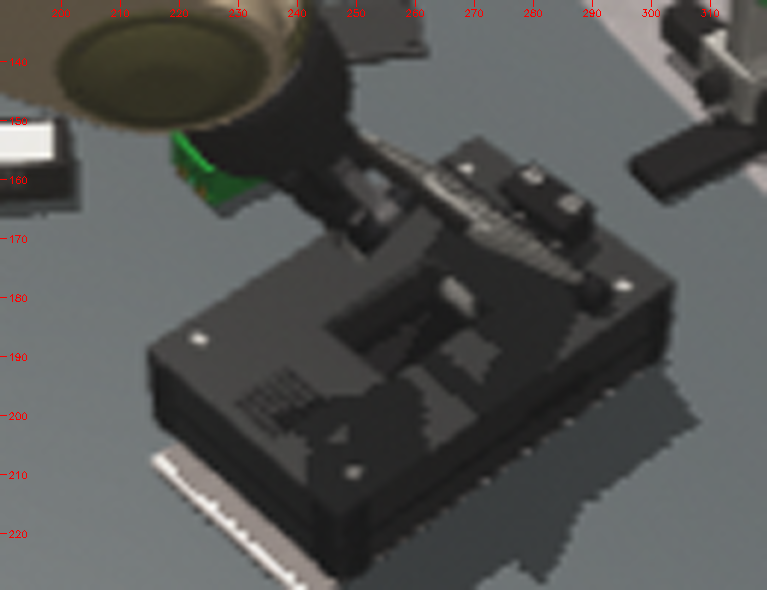

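View pics/d_wrist.png

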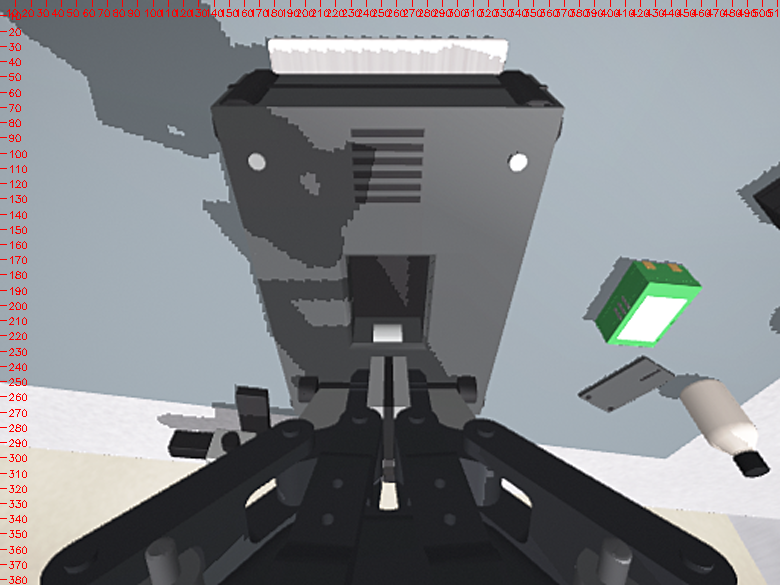

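The side view shows the shut fingers at about (252,167) just in front of the stand's underside at its free edge. The wrist view shows the bay with the retainer tab, and the fingers centred on the hinge line. Sweeping now.

```bash
python3 - <<'E'
from h import *
F0=monitor.sense()["contact_force"]
for t in np.arange(.82,1.60,.13):
    p,q=tcp(t); g=env.movel(p,.05,q,guard=14)
    s=monitor.sense(); f=s["contact_force"]-F0
    print(round(t,2),g,round(s["clock"],2),(f@ex).round(1),f[2].round(1),(f@ey).round(1))
    if g: break
for n in("side","wrist"):
    f=eyes.grab_frame(n); crop(f,(190,100,340,220) if n=="side" else (0,0,512,384),"e_"+n)
E
```

```text
0.82 False 5.02 -1.6 -0.2 1.3
0.95 False 5.46 -0.5 -1.5 1.4
1.08 False 5.9 -1.1 -0.5 0.5
1.21 False 6.34 -0.8 -1.4 0.3
1.34 False 6.78 0.4 -1.0 0.0
1.47 False 7.22 0.2 -0.5 -0.2
1.6 False 7.67 0.0 -1.2 0.8
```

View pics/e_side.png

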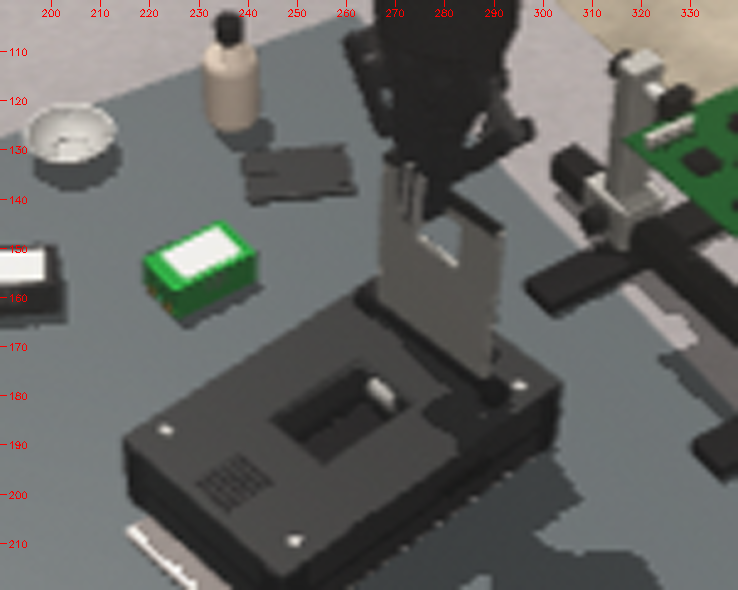

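```bash
python3 - <<'E'
from h import *
for t in np.arange(1.64,2.12,.04):
    p,q=tcp(t); a=monitor.sense()["contact_force"]; g=env.movel(p,.025,q,guard=6)
    s=monitor.sense(); f=s["contact_force"]
    print(round(t,2),g,round(s["clock"],2),(f@ex).round(1),f[2].round(1),(f@ey).round(1))
    if g or np.linalg.norm(f)>8: break
f=eyes.grab_frame("side"); crop(f,(190,100,340,220),"f_side")
f=eyes.grab_frame("top"); crop(f,(190,90,300,200),"f_top")
E
```

```text
1.64 False 8.1 -1.1 0.8 -0.8
1.68 False 8.43 -0.3 -0.3 -0.3
1.72 False 8.77 0.0 0.8 0.4
1.76 False 9.1 0.4 0.4 0.3
1.8 False 9.43 0.4 -0.5 0.2
1.84 False 9.75 -0.2 0.7 0.1
1.88 False 10.07 -1.7 0.8 -0.2
1.92 True 10.34 -2.7 4.3 0.3
```

View pics/f_side.png

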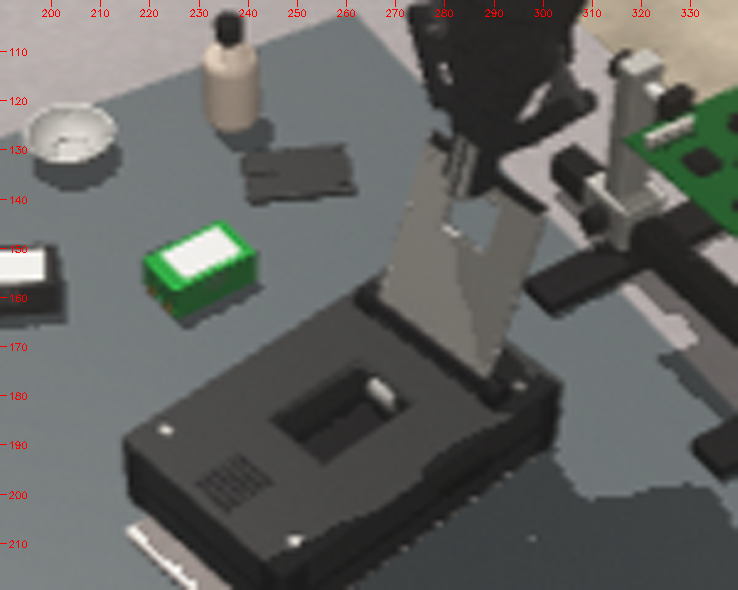

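The stand is now over at about 1.9 rad and the guard tripped with a mixed force. I'll back off a little and push squarely along the tangent to confirm the stop.

```bash
python3 - <<'E'
from h import *
th=1.9; tan=np.sin(th)*ex+np.cos(th)*ez; rad=-np.cos(th)*ex+np.sin(th)*ez
p=monitor.sense()["position"]
env.movel(p-.006*tan,.04); env.hold(.2); F0=monitor.sense()["contact_force"]; print(F0.round(2))
for i in range(1,14):
    g=env.movel(p+(-.006+.0015*i)*tan,.012,guard=9)
    s=monitor.sense();f=s["contact_force"]-F0
    print(i,g,round(s["clock"],2),((s["position"]-p)@tan*1e3).round(2),"tan",(f@tan).round(1),"rad",(f@rad).round(1),(f@ey).round(1))
    if g or -(f@tan)>10: break
E
```

```text
[ 1.23  0.23 -0.09]
1 False 11.22 -4.37 tan -0.2 rad -1.3 -0.3
2 False 11.5 -3.16 tan -4.1 rad 0.2 0.7
3 False 11.78 -1.83 tan -6.8 rad 1.1 0.8
4 False 12.05 -0.47 tan -8.3 rad 2.3 1.0
5 False 12.32 0.81 tan -10.2 rad 1.2 0.2
```

```bash
python3 - <<'E'
from h import *
th=1.9; tan=np.sin(th)*ex+np.cos(th)*ez
p=monitor.sense()["position"]
g=env.movel(p+.0022*tan,.012,guard=7); env.hold(.25)
s=monitor.sense();f=s["contact_force"];print(g,(f@tan).round(1),f.round(1),s["clock"])
env.movel(p-.03*tan,.1)
env.movel(p-.10*ex+.10*ez,.2)
print(monitor.sense()["contact_force"].round(1))
T=eyes.grab_frame("top");S=eyes.grab_frame("side");import pickle;pickle.dump((T,S),open("f1.pkl","wb"))
# pack look pose
a=np.radians(-26.2);z=np.array([-np.sin(a),np.cos(a),0]);x=-ez;y=np.cross(z,x)
q=R.from_matrix(np.c_[x,y,z]).as_quat()
env.release()
env.reach(np.array([.463,.280,.20])-.05*y,q)
W=eyes.grab_frame("wrist");pickle.dump(W,open("w1.pkl","wb"));crop(W,(0,0,512,384),"g_wrist")
out=[]
for f,box in((T,(200,100,290,205)),(S,(225,110,325,210))):
    x0,y0,x1,y1=box;s=390/(x1-x0)
    c=cv2.resize(f["frame"][y0:y1,x0:x1,::-1],None,fx=s,fy=s,interpolation=cv2.INTER_CUBIC)
    for t,col in((1.7,(255,0,0)),(1.85,(0,255,0)),(2.0,(0,0,255))):
        pp=((proj(f,[plate(t,0,.046),plate(t,.12,.046),plate(t,.12,-.046),plate(t,0,-.046)])-[x0,y0]+.5)*s).astype(int);cv2.polylines(c,[pp.reshape(-1,1,2)],True,col,1)
    out.append(c)
h=max(o.shape[0] for o in out)
cv2.imwrite("pics/g.png",np.hstack([cv2.copyMakeBorder(o,0,h-o.shape[0],0,0,0) for o in out]));print(monitor.sense()["clock"])
E
```

```text
False -11.1 [-9.9 -1.7  4.8] 12.85
[ 0.4 -0.3 -1.8]
15.9833
```

View pics/g.png

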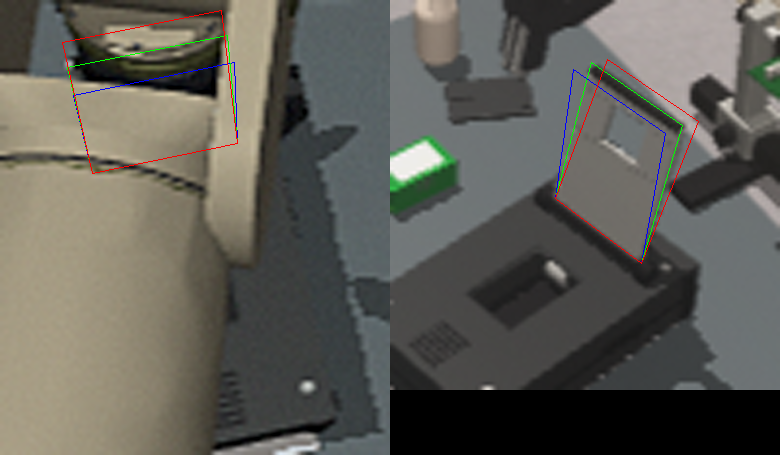

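View pics/g_wrist.png

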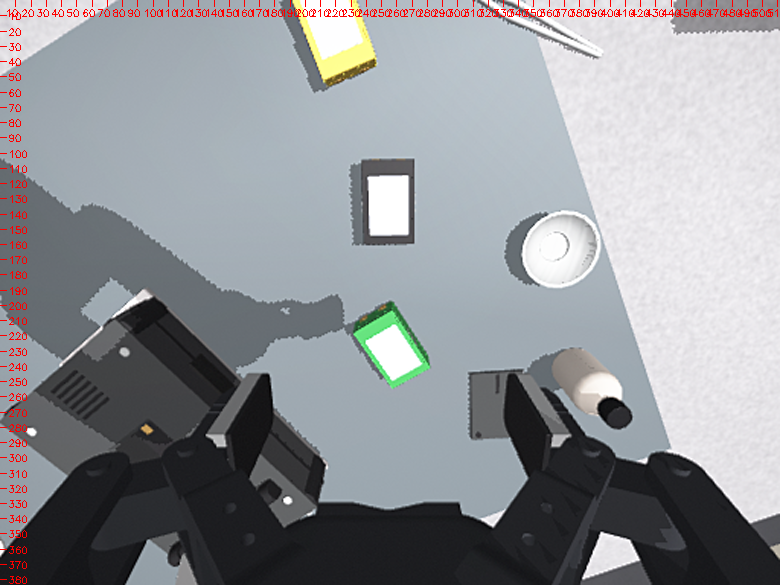

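The stand now fits about 1.83 rad (green outline), inside its 1.68–2.02 range. In the wrist view the dark pack with the pale label is at about (256,133). The green look-alike at (258,228) is roughly 10 cm away and the gripper should clear it. I'll take a second wrist view to triangulate.

```bash
python3 - <<'E'
from h import *
import pickle
W1=pickle.load(open("w1.pkl","rb"))
a=np.radians(-26.2);z=np.array([-np.sin(a),np.cos(a),0]);x=-ez;y=np.cross(z,x)
q=R.from_matrix(np.c_[x,y,z]).as_quat()
env.reach(np.array([.463,.280,.15])-.09*y+.03*z,q)
W2=eyes.grab_frame("wrist");pickle.dump(W2,open("w2.pkl","wb"));crop(W2,(0,0,512,384),"h_wrist")
def lab(f):
    u=proj(f,[.463,.28,.026])[0]; g=f["frame"].min(2); m=(g>150).astype(np.uint8)
    n,L,st,ce=cv2.connectedComponentsWithStats(m); 
    i=min((k for k in range(1,n) if st[k,4]>200),key=lambda k:np.hypot(*(ce[k]-u)))
    c=cv2.findContours((L==i).astype(np.uint8),cv2.RETR_EXTERNAL,cv2.CHAIN_APPROX_NONE)[0][0].reshape(-1,2)
    return ce[i],st[i],c,u
r=[lab(W1),lab(W2)]
for k in r: print(k[0].round(1),k[1],k[3].round(1))
X,e1,e2=tri(W1,r[0][0],W2,r[1][0]);print("label centre",X.round(4),e1,e2)
for f,k in((W1,r[0]),(W2,r[1])):
    p=np.array([onz(f,c,.026)[:2] for c in k[2]]);print(cv2.minAreaRect((p*1000).astype(np.float32)))
    # whole pack top outline: dark region around label
E
```

```text
[254.5 134.4] [ 241  115   27   40 1025] [254.  132.4]
[223.3  96.2] [ 206   71   35   52 1657] [222.3  94.1]
label centre [0.4652 0.2799 0.0271] [ 0.1 -0.1] [-0.1  0.1]
((465.7763366699219, 279.01898193359375), (29.91561508178711, 45.12468338012695), 64.59379577636719)
((465.8137512207031, 279.5175476074219), (30.835485458374023, 44.99176788330078), 64.75243377685547)
```

View pics/h_wrist.png

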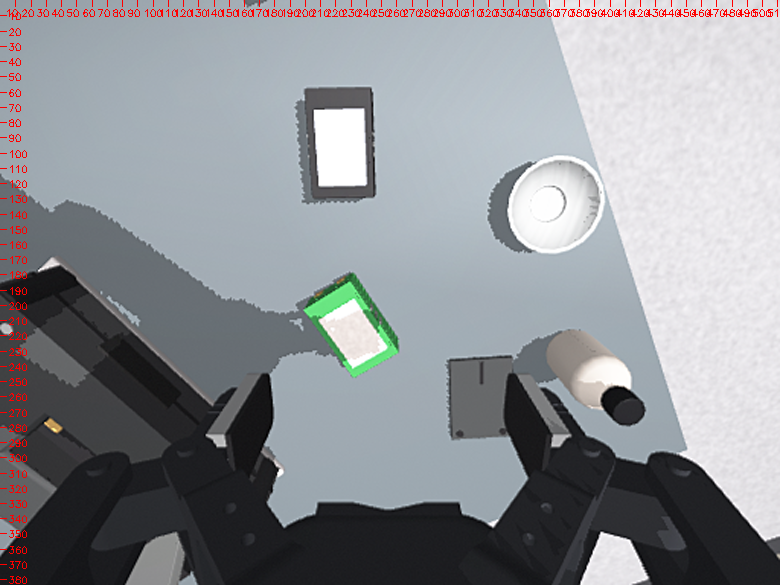

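```bash
python3 - <<'E'
from h import *
import pickle
W=pickle.load(open("w2.pkl","rb"));crop(W,(180,45,265,145),"i")
cc,sn=np.cos,np.sin
c=cv2.imread("pics/i.png");s=590/100
a=np.radians(-25.4);u=np.array([np.cos(a),np.sin(a),0]);v=np.array([-u[1],u[0],0])
for d,col in((0,(0,255,0)),(-.003,(0,0,255)),(.003,(255,0,0))):
    m=np.array([.4655,.2797,.026])+d*u
    p=((proj(W,[m+i*.032*u+j*.02*v for i,j in((1,1),(1,-1),(-1,-1),(-1,1))])-[180,45]+.5)*s).astype(int)
    cv2.polylines(c,[p.reshape(-1,1,2)],True,col,1)
cv2.imwrite("pics/i2.png",c);print(u)
E
```

```text
[ 0.90333529 -0.42893513  0.        ]
```

View pics/i2.png

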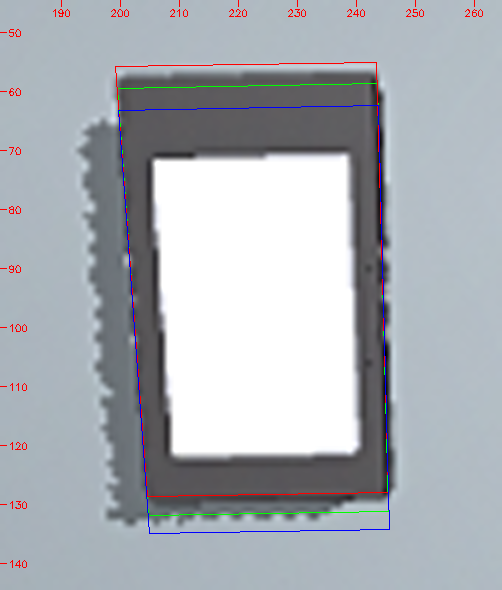

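The top outline fits with the centre about 2 mm along the long axis from the label's: roughly (0.4637, 0.2806), yaw -25.8°, top at about 0.027. Grasping by the top 8 mm or so.

```bash
cat >> h.py <<'E'
def qdown(a):
    z=np.array([-np.sin(a),np.cos(a),0]);x=-ez; return R.from_matrix(np.c_[x,np.cross(z,x),z]).as_quat()
E
python3 - <<'E'
from h import *
q=qdown(np.radians(-25.8)); P0=np.array([.4637,.2806,0])
env.reach(P0+.09*ez,q)
g=env.movel(P0+.014*ez,.1,guard=8); s=monitor.sense();print(g,s["position"].round(4),s["contact_force"].round(1))
if not g:
    env.close_gripper(70); s=monitor.sense();print("gap",s["finger_gap"],s["contact_force"].round(1))
    W=eyes.grab_frame("wrist");crop(W,(130,130,380,320),"j")
    env.movel(P0+.12*ez,.15); s=monitor.sense();print("gap",s["finger_gap"],s["contact_force"].round(1),s["clock"])
    W=eyes.grab_frame("wrist");crop(W,(130,130,380,320),"j2")
E
```

```text
False [0.4642 0.2807 0.0146] [-0.8  0.4  0. ]
gap 0.4431601455755434 [-0.3 -0.7  6. ]
gap 0.44176418649343846 [ 0.  -0.7 -2.5] 19.2583
```

View pics/j2.png

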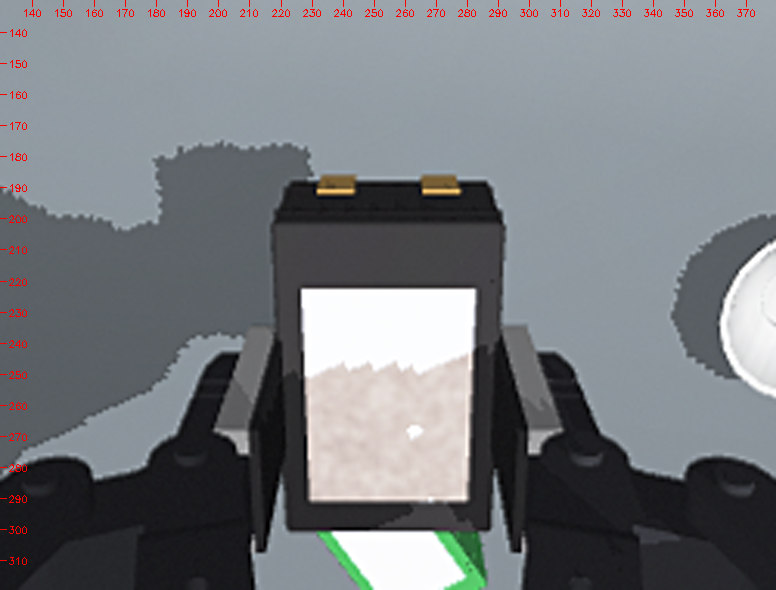

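```bash
python3 - <<'E'
from h import *
W=eyes.grab_frame("wrist")
img=np.array([(218,201.8),(292,201.8),(222.5,300.7),(287.9,300.7)])
s=monitor.sense();Rm=R.from_quat(s["ee_rot"]).as_matrix();p=s["position"]
# fit in tool frame: pack top centre offset along tool y (u), height dz
from scipy.optimize import least_squares
def pts(v):
    yo,zo,xo,a=v; c,sn=np.cos(a),np.sin(a)
    o=[]
    for i,j in((1,-1),(1,1),(-1,-1),(-1,1)): # tool y=+ is camera side ; tool z jaws
        Y=.032*i;Z=.020*j
        o.append(p+Rm@np.array([xo,yo+c*Y-sn*Z,zo+sn*Y+c*Z]))
    return proj(W,o)
best=None
for sg in(0,np.pi):
    r=least_squares(lambda v:(pts(v)-img).ravel(),[0,0,-.01,sg]); print(r.x.round(4),r.cost)
print(Rm.round(3),p.round(4))
E
```

```text
[-0.0012  0.0011 -0.0095 -0.0003] 0.20296136891790476
[-1.2000e-03  1.1000e-03 -9.5000e-03 -6.2835e+00] 0.20296136891792516
[[-0.002 -0.9    0.435]
 [-0.001  0.435  0.9  ]
 [-1.     0.002 -0.002]] [0.4631 0.2804 0.1189]
```

The pack is held square: its top is 9.5 mm behind the TCP and it is centred within about 1 mm. Next I'll hover over the bay and check it against the screws in the wrist view.

```bash
python3 - <<'E'
from h import *
import pickle
p=monitor.sense()["position"]
env.movel(p+.12*ez,.25)
q=qdown(YAW); B=BAY.copy();B[2]=0
env.reach(B-.0006*ex+.22*ez,q)
env.movel(B-.0006*ex+.1115*ez,.15)
env.hold(.2)
s=monitor.sense();print(s["clock"],s["position"].round(4),(B-.0006*ex).round(4),s["contact_force"].round(1))
W=eyes.grab_frame("wrist");S=eyes.grab_frame("side");pickle.dump((W,S),open("w3.pkl","wb"))
crop(W,(100,20,410,310),"k");crop(S,(200,110,320,220),"k_s")
for nm,o in(("scrL",C-.088*ex+.056*ey+.072*ez),("scrR",C-.088*ex-.056*ey+.072*ez)): print(nm,proj(W,o).round(1))
E
```

```text
22.125 [0.5646 0.0242 0.1123] [0.5643 0.0241 0.    ] [ 0.3 -0.2 -0.6]
scrL [[341.5  95.4]]
scrR [[168.6  95.7]]
```

View pics/k.png

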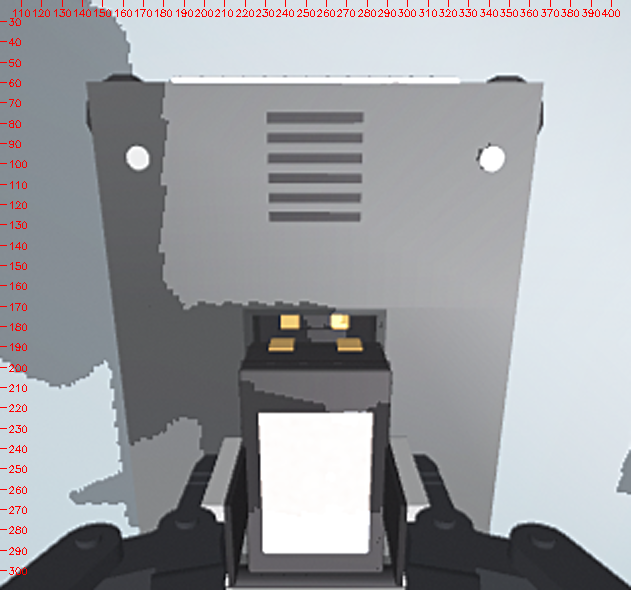

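View pics/k_s.png

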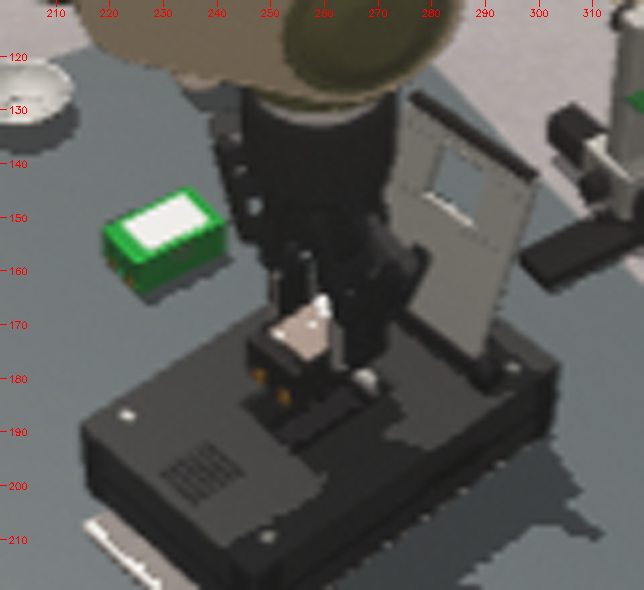

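The wrist view shows the pack centred on the mouth laterally (255 against 255.3 px). Along x, the screw check (about +1.3 mm) and the pack-in-hand check (+1.2 mm) shift equally, so they agree. Inserting with a guard.

```bash
python3 - <<'E'
from h import *
B=BAY.copy();B[2]=0
for z in(.095,.088,.083,.078,.0735,.0705):
    g=env.movel(B+z*ez,.04,guard=18); s=monitor.sense();f=s["contact_force"]
    print(z,g,s["position"].round(4),f.round(1),(f@ex).round(1),(f@ey).round(1),round(s["finger_gap"],3),round(s["clock"],2))
    if g: break
W=eyes.grab_frame("wrist");S=eyes.grab_frame("side")
crop(W,(100,100,410,384),"l");crop(S,(200,110,320,220),"l_s")
E
```

```text
0.095 False [0.5649 0.0243 0.0949] [-0.6 -0.6 -1.8] -0.7 -0.5 0.446 22.79
0.088 False [0.5647 0.0243 0.0877] [ 0.3  0.6 -1.2] 0.4 0.5 0.445 23.12
0.083 False [0.5647 0.0243 0.0827] [ 0.3  1.1 -1.1] 0.5 1.0 0.442 23.39
0.078 False [0.5643 0.024  0.0776] [-2.5 -3.  -0.9] -3.1 -2.4 0.442 23.67
0.0735 False [0.5643 0.0243 0.0729] [-3.4 -1.4 -3. ] -3.6 -0.6 0.449 23.93
0.0705 False [0.5649 0.0243 0.0709] [-4.6 -1.   5.2] -4.7 -0.0 0.444 24.18
```

View pics/l.png

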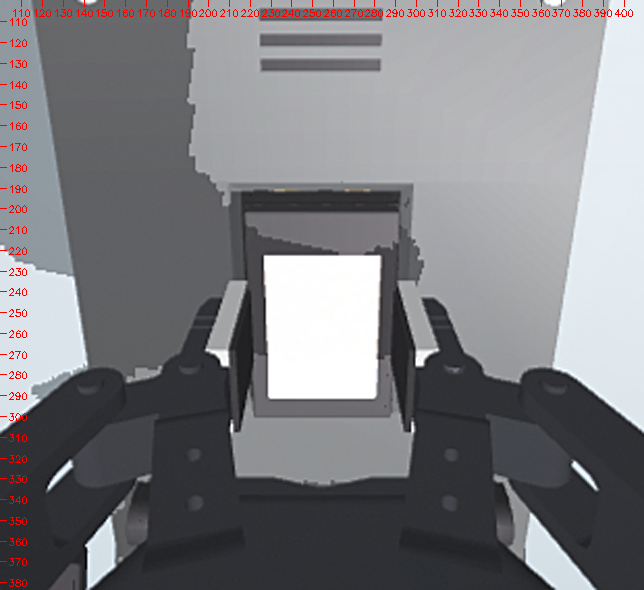

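View pics/l_s.png

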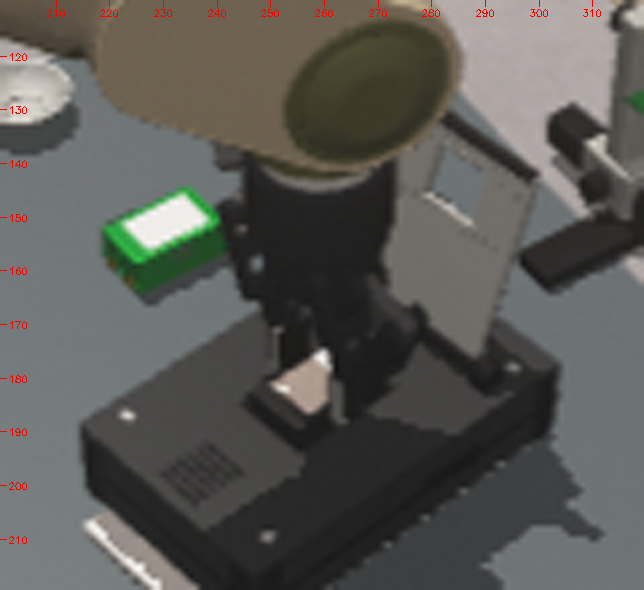

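The pack is partly in, about 15 mm deep with the retainer engaged. Releasing, then pressing with shut fingers.

```bash
python3 - <<'E'
from h import *
B=BAY.copy();B[2]=0
env.release(); env.movel(B+.12*ez,.12); env.close_gripper(40); env.hold(.2)
F0=monitor.sense()["contact_force"];print(F0.round(1))
A=B+.003*ex
env.movel(A+.092*ez,.1)
for z in np.arange(.088,.0655,-.0015):
    g=env.movel(A+z*ez,.03,guard=12); s=monitor.sense();f=s["contact_force"]-F0
    print(z.round(4),g,s["position"][2].round(4),f[2].round(1),(f@ex).round(1),(f@ey).round(1),round(s["clock"],2))
    if g or f[2]>14: break
E
```

```text
[0.4 0.8 0.2]
0.088 False 0.0882 0.0 -0.5 -0.3 27.06
0.0865 False 0.0865 -0.7 -0.3 -1.1 27.31
0.085 False 0.0849 -0.2 -0.9 -0.7 27.56
0.0835 False 0.0834 0.5 -0.7 -0.9 27.81
0.082 False 0.082 -1.1 1.3 -1.0 28.06
0.0805 False 0.0805 -0.4 0.6 -0.9 28.31
0.079 False 0.0789 0.5 0.6 -1.0 28.56
0.0775 False 0.0774 -0.9 -0.2 -1.0 28.81
0.076 False 0.0758 -0.9 -0.3 -0.9 29.06
0.0745 False 0.0743 0.4 -1.7 -0.6 29.31
0.073 False 0.0731 3.0 -2.3 -0.4 29.56
0.0715 False 0.0721 8.3 -3.9 0.6 29.81
0.07 False 0.0715 16.1 -8.2 0.2 30.06
```

```bash
python3 - <<'E'
from h import *
B=BAY.copy();B[2]=0
env.hold(.3);s=monitor.sense();print(s["contact_force"].round(1),s["position"].round(4))
W=eyes.grab_frame("wrist");crop(W,(150,120,360,310),"m0")
env.movel(B+.13*ez-.05*ex,.2)
W=eyes.grab_frame("wrist");S=eyes.grab_frame("side")
import pickle;pickle.dump((W,S),open("w4.pkl","wb"))
crop(W,(100,100,410,330),"m");crop(S,(220,130,320,220),"m_s")
print(monitor.sense()["clock"])
E
```

```text
[-7.3  0.4 17.4] [0.5678 0.0249 0.0715]
31.0583
```

View pics/m0.png

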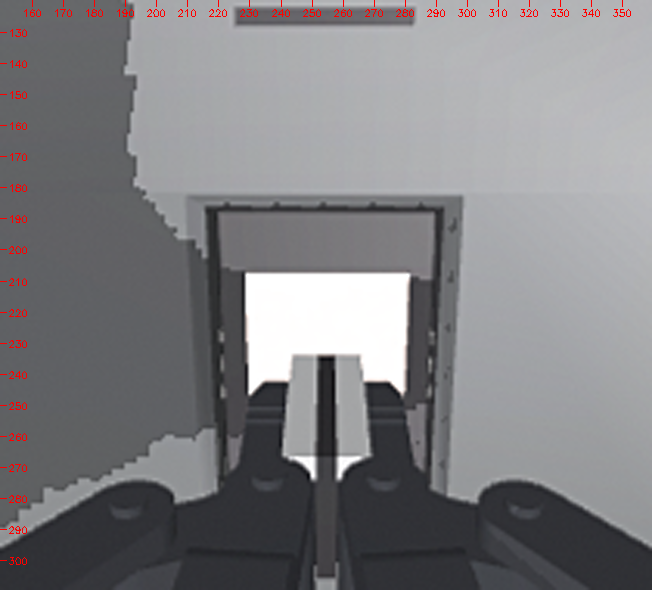

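View pics/m.png

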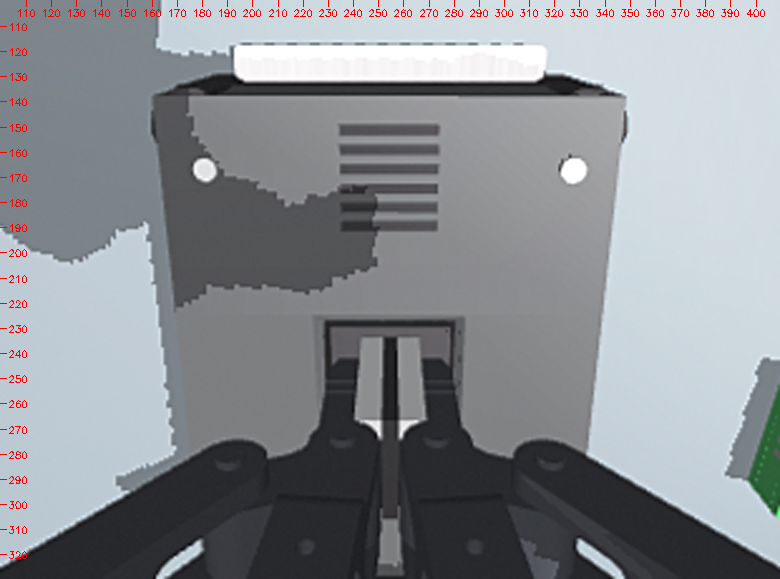

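View pics/m_s.png

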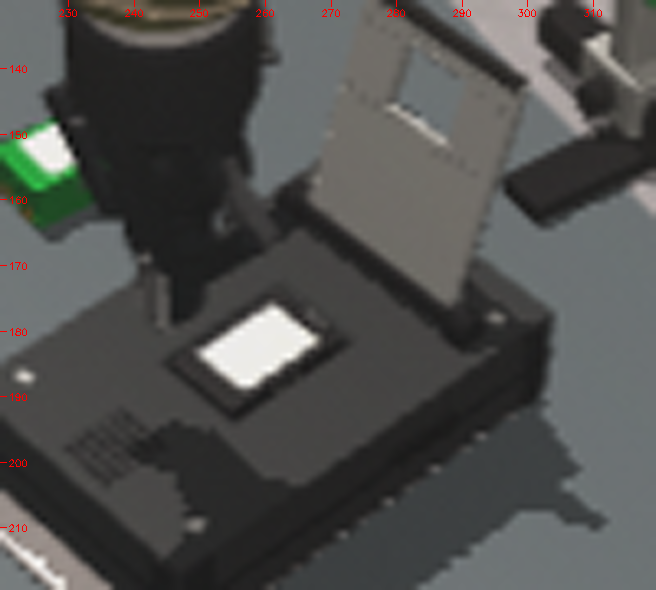

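The pack appears to sit flush: contact came at z≈0.0735 and I pressed to 17 N. I'll look from two clear wrist positions to check height and tilt.

```bash
python3 - <<'E'
from h import *
import pickle
B=BAY.copy();B[2]=0;q=qdown(YAW)
env.movel(B-.03*ex+.29*ez,.25)
out=[]
for i,o in enumerate((B+.05*ex+.28*ez,B+.09*ex-.04*ey+.25*ez)):
    env.movel(o,.2); W=eyes.grab_frame("wrist"); out.append(W)
    u=proj(W,BAY)[0].round().astype(int);print(u); x0,y0=u-[75,60]; crop(W,(max(x0,0),max(y0,0),u[0]+75,u[1]+60),f"n{i}")
S=eyes.grab_frame("side");T=eyes.grab_frame("top");pickle.dump((out,S,T),open("w5.pkl","wb"));print(monitor.sense()["clock"])
crop(S,(230,145,310,205),"n_s")
E
```

```text
[255 131]
[290  97]
33.0667
```

View pics/n0.png

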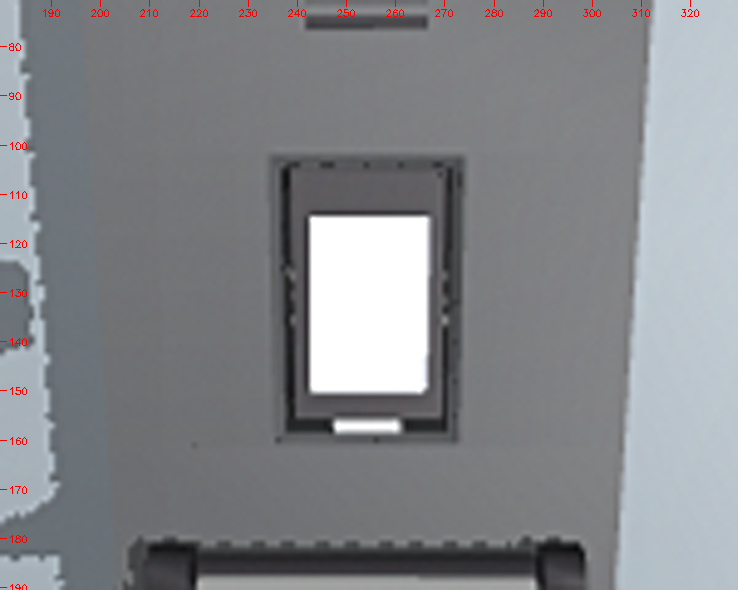

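View pics/n1.png

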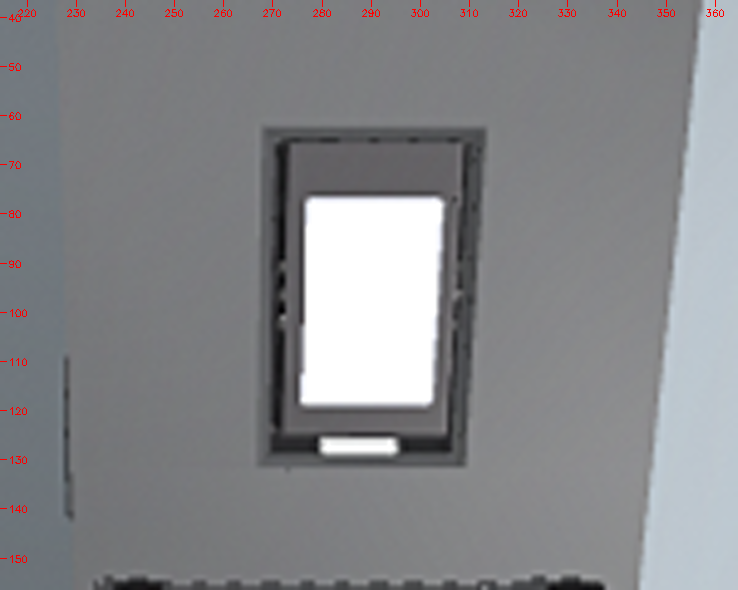

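View pics/n_s.png

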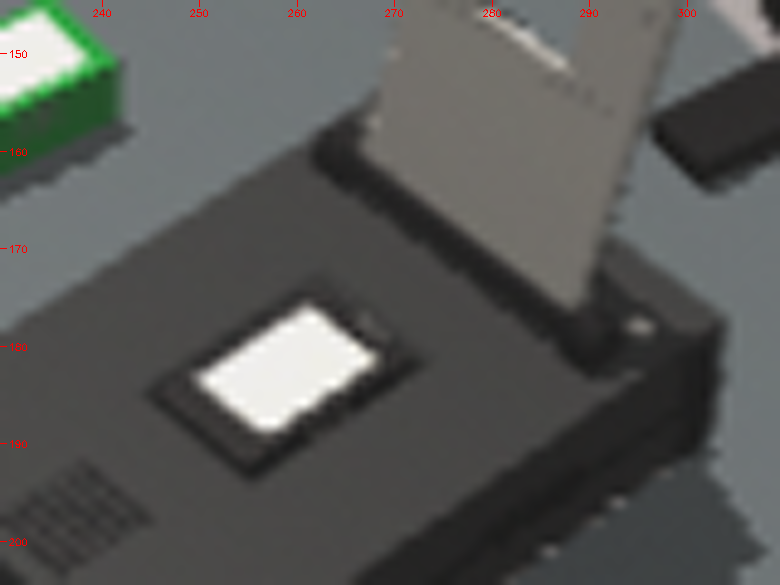

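The pack lies in the pocket and looks even all round. Touching each end will measure the tilt directly, then a final centre press.

```bash
python3 - <<'E'
from h import *
B=BAY.copy();B[2]=0
env.movel(B+.02*ex+.25*ez,.2)
def press(A,lim,z0=.079):
    env.movel(A+.095*ez,.25); env.movel(A+z0*ez,.06); env.hold(.1); F0=monitor.sense()["contact_force"]; tr=[]
    for z in np.arange(z0-.001,.066,-.001):
        g=env.movel(A+z*ez,.03,guard=9); s=monitor.sense();f=s["contact_force"]-F0; tr.append((s["position"][2].round(4),f[2].round(1),(f@ex).round(1)))
        if f[2]>lim: break
    print([tuple(map(float,t)) for t in tr[-5:]],round(s["clock"],1)); env.movel(A+.095*ez,.15)
press(B+.017*ex,6); press(B-.02*ex,6); press(B,13)
E
```

```text
[(0.0759, -0.5, 0.6), (0.0749, 0.4, -0.8), (0.074, -0.6, -0.3), (0.0733, 4.4, -1.3), (0.0725, 7.3, -2.7)] 36.6
[(0.0759, 0.5, -0.0), (0.075, 0.6, 0.0), (0.074, 0.8, -1.0), (0.0733, 5.9, -2.0), (0.0726, 7.3, -2.8)] 39.5
[(0.074, 1.1, -0.0), (0.0733, 4.8, -0.3), (0.0726, 7.2, -2.7), (0.0719, 10.7, -3.1), (0.0715, 17.1, -5.9)] 42.8
```

The pack is level at z≈0.074 at both ends and the centre, so it is home. Retreating for a final look.

```bash
python3 - <<'E'
from h import *
B=BAY.copy();B[2]=0
env.movel(B-.05*ex+.26*ez,.25); env.reach([.30,.20,.35],qdown(YAW)); env.hold(.3)
S=eyes.grab_frame("side");T=eyes.grab_frame("top");print(monitor.sense()["clock"])
for f,n in((S,"p_s"),(T,"p_t")): cv2.imwrite(f"pics/{n}.png",cv2.resize(f["frame"][:,:,::-1],(768,576),interpolation=cv2.INTER_CUBIC))
x0,y0,x1,y1=225,110,325,210;s=5.8
c=cv2.resize(S["frame"][y0:y1,x0:x1,::-1],None,fx=s,fy=s,interpolation=cv2.INTER_CUBIC)
for t,col in((1.76,(255,0,0)),(1.83,(0,255,0)),(1.9,(0,0,255))):
    pp=((proj(S,[plate(t,0,.046),plate(t,.12,.046),plate(t,.12,-.046),plate(t,0,-.046)])-[x0,y0]+.5)*s).astype(int);cv2.polylines(c,[pp.reshape(-1,1,2)],True,col,1)
cv2.imwrite("pics/p_o.png",c)
E
```

```text
45.5417
```

View pics/p_t.png

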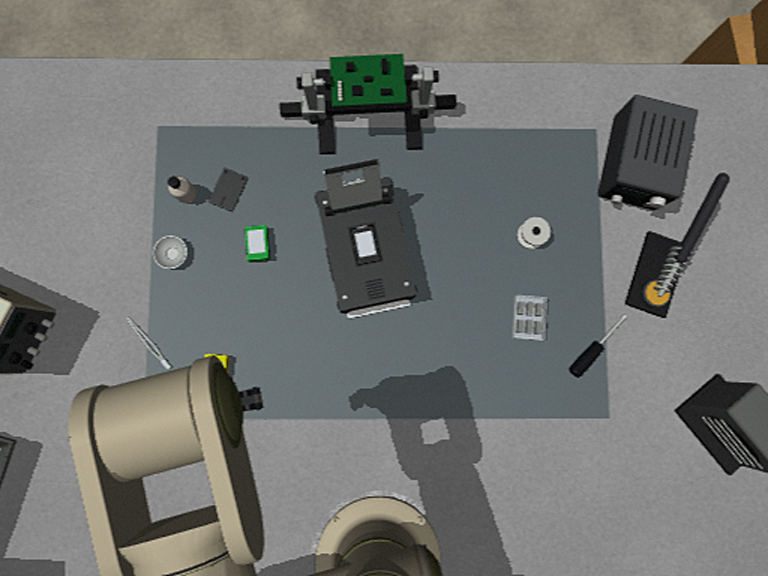

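View pics/p_o.png

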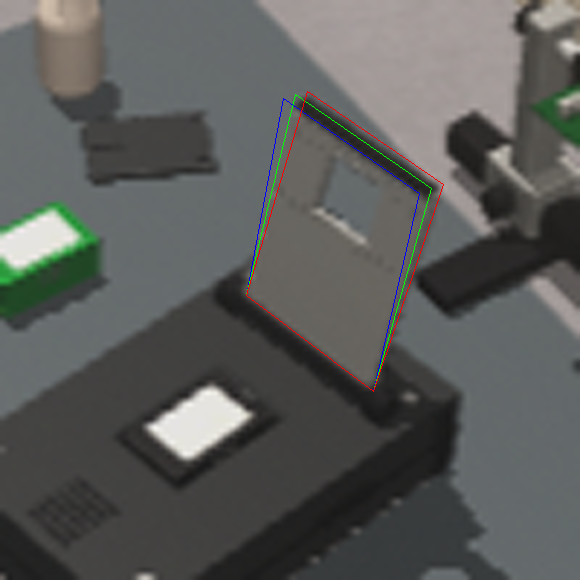

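The final top view shows the pack in the bay at (366,243), the stand out at (355,185) and the other things where they were. The yellow box is partly hidden by the arm. The side overlay still fits about 1.83 rad.

```bash
python3 -c "
from h import *
print(job.hand_in(),monitor.sense()['clock'])"
```

```text
the job is handed in; nothing more can be done
the job is handed in; nothing more can be done
```

I swung the tilt stand out against its stop, put the dark battery pack in the bay and pressed it home, then handed the job in at about 46 s of the 72 s allowed. No verdict is reported.

- **Stand:** The last push along its arc read about 11 N at the stop, with one earlier, rougher contact that tripped a 6 N guard. The before and after overlays both put it at about 1.83 rad, so it stayed out while the pack went in.
- **Pack:** I gripped it by its top 8 mm or so, lowered it about 15 mm into the bay and released it. I then pressed with shut fingers, up to about 17 N. Light touches near both ends and at the centre all met its top at about z = 0.0735–0.074, against an expected 0.074, so it is level and home.
- **One disagreement:** When I released the pack I expected its top about 6–7 mm above home, but the first press met it almost at home height. It must have slid in further during the insertion or release; I did not find out which.
- **Other things on the bench:** In the last top view they are where they started. The yellow box was partly hidden by the arm, so I could see only part of it.

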